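Roll down an adhesive test strip with the test roller

TASK

Roll the tape strip down on its steel test panel: push the rubber-covered test roller from its side so that it rolls slowly along the strip towards the red line, and leave it at rest, square across the panel, with its axle over the red line. Only the roller's own weight may bear on the strip, so do not lift it or press down on it, and never let it roll on to the blue backing paper just past the line. Leave the other things on the bench where they are.

Things in the scene. Friction and masses are not known exactly. Their poses are not given: they have to be found in the camera images.
- roller_axle (a point): Centre of the loose test roller, on its axle: a dark sleeve of smooth hard rubber, 50 mm in diameter and 80 mm long on a steel core, about 0.87 kg, with a bare steel axle stub (8.4 mm diameter) standing 6 mm out of each end face. It lies on the panel, so this point is 25 mm above the panel's surface. Its x axis is the axle; y and z turn with it as it rolls.
- roller: The same roller; its origin is the same point on the axle. A pushed roller rolls on by itself (about 3 mm from 30 mm/s, 8 mm from 50 mm/s, 30 mm from 100 mm/s) before rolling resistance stops it.
- red_line (a point): Middle of the 3 mm wide red line that crosses the panel, on the panel's surface (16 mm above the worktop). Its x axis runs along the line, its y axis is the direction in which the roller is to roll, along the strip, z is up. The roller starts 110 to 165 mm on the -y side. The line is repeated in red on top of both guide rails. The blue backing paper (54 mm wide) starts 15 mm past the line (+y).
- panel: Bright steel test panel 88 x 282 mm, held between the rails of the fixture; a brown tape strip 50 mm wide is stuck flat along its middle (y). Its origin is the middle of its underside, 14 mm above the worktop; same axes as the red line, which crosses it at y = +75 mm.
- fixture: Fixed aluminium roll-down fixture, 140 mm (x) by 320 mm (y), origin on the worktop under its middle, same axes as the red line. Two grey guide rails run along y, 89 mm apart inside, 18 mm wide, their tops 30 mm above the worktop (14 mm above the panel). Dark end stops lie across both ends at y = +-148 mm, their tops 24 mm above the worktop, each with a small thumb screw (top at 29 mm).
- tape_roll: Bystander: roll of brown tape, 92 mm across, 48 mm high, standing on the worktop; origin at the middle of its underside.
- timer: Bystander: small grey bench timer 62 x 68 x 20 mm; origin at the middle of its underside.
- bottle_blank: Bystander: small glass reagent bottle with a white cap, 54 mm across, 104 mm high, standing behind the fixture; origin at the middle of its underside.
There are look-alikes about, which are no part of the job. What is shaped like the roller but pink or yellow is not meant.

How it is judged:
By the outcome, as a careful person would: the job done as asked, in the order asked, and still so for the second after the job is handed in, with the robot touching nothing.
It also fails if it takes over 48 s, if anything falls off the work surface, if the arm or the gripper's body presses on something with over 40 N, if the wrist force passes 120 N, or if a joint passes its speed limit or range.

ROBOT

A 6-joint arm with a two-finger parallel gripper is mounted at the origin on a cart in front of the work surface, level with it; the furniture and walls round the work are solid. World frame = base frame: x ahead of the robot, y to its left, z up, the work surface at z = 0. Lengths are in m, angles in rad, forces in N, time in s.
With the tool pointing down it reaches from about 0.225 to 0.875 m from the base axis. Payload 3.4 kg.
Tool frame: the origin (TCP) lies between the finger pads; the fingertips stand ahead of it and the grasp point (between the pads) lies 5 mm behind it (env.nose_length is the z of the fingertips in the tool frame, in m); z points along the fingers, y is the line along which they close (so a half turn about z gives the same grasp; the last joint's range is limited). The gripper opens to 85 mm and grips with 20 to 120 N. Pads are 22 mm wide; open, the fingers measure 114 mm over their backs; the gripper's body (76 mm by 85 mm) begins 54 mm behind the grasp point. The pads swing forward as they close: fully open they stand 13 mm farther back than shut.
Start: joints at [1.035, 0.276, 1.505, -0, 1.361, -0.121], TCP at [0.232, 0.526, 0.245] pointing down, gripper open.
Joint ranges: [-2.89, 2.89], [-0.75, 2.08], [0.22, 2.7], [-1.18, 4.32], [0.11, 2.71], [-2.7, 2.7]. Speed limits (rad/s): [2.57, 2.57, 3.14, 3.14, 3.14, 3.14].

INTERFACE

Orientations are given as a unit quaternion [x, y, z, w].
In Python, from cell import sensors, optics, close_job, env gives the robot as it stands.
- The arm moves only by the tool arm_command, never from a script. Its argument "increments" is a list of rows, each a list of 3 entries, a list of its own where there are three numbers: the shift along the tool's x, y, z normalised to -1 to 1, where 1 is 40 cm, then the turn, a rotation vector about the tool's x, y, z normalised to -1 to 1, where 1 is pi rad, then the closure, from -1 (fully open) to 1 (shut), so that 0 is half open. A call has 1 to 12 rows; each row shifts and turns the commanded pose from where the row before left it, along the tool's axes as they then stand; what a row does not reach is not made up. A row lasts 1/10 s, in which the tool goes at most 50 mm and 8.59 degrees, less where a joint would pass 70% of its speed; a pose out of reach is approached as far as the arm can. A call with a number of a shift or a turn outside -1 to 1 is refused whole. A call with a gripper value outside its range is refused whole. The fingers move at their own pace and stop on an object; "squeeze" is the grip in N (left out, the last holds). Time passes only in rows, so rows that do not move let the fingers close. It gives the time, the measured TCP pose, the force, the opening and the grip force at its end, in the units of the state.
- sensors.read_state(): the state, without advancing time (a new reading comes with each control period).
- optics.read_camera(name): name is "side" or "top" or "wrist"; returns a dict with "image" (384x512x3 uint8, red, green, blue), "mtx" (3x3 intrinsics, pixels), "pose" (4x4, takes a point from camera to world coordinates). Camera axes: x right, y down, z forward; pixel columns grow to the right and rows downward; lengths in m; the calibration is good to about 2 mm. A picture is of the moment at which its call begins. There is no depth.
- close_job(): hands the job in; it is judged then, once.
The state is a dict: "t": time; "joint_positions": joint angles; "dq": joint speeds; "tau": joint torques, N m; "position": TCP position; "orientation": TCP orientation; "ft_force": force on the tool from outside, world axes, zero at the start; "moment": the same for the moment, N m; "width": finger opening in m; "grip_force": force on a finger pad.
Only numpy, scipy, OpenCV 4.12 (cv2) and the standard library are available. Lean on these libraries where they do the work, as an engineer would, in place of code of your own. Each camera call takes 0.05 s, during which the arm holds its last target. There are 200 camera calls.

## Working session

There is one attempt and no reset: what is moved stays moved. The work goes in short steps, Python scripts to look and compute and a tool call to move; the robot and the scene stay as the last step left them, time stands still between calls to the robot, and variables do not carry over. Pictures are saved under pics/ and viewed, at most 10 in all, crops included, and the job is handed in when it is done.

Besides the shell and the picture viewer there is one more tool, called after "Request:" by a JSON object that holds its "api" and its "payload". arm_command: Moves the arm, as the interface text tells. Its arguments: {"type":"object","properties":{"increments":{"type":"array","items":{"type":"array"}},"squeeze":{"type":"number"}},"required":["increments"]}

```bash
mkdir -p pics; ls; python3 - <<'E'
from cell import sensors, optics, env
import cv2, numpy as np
print(sensors.read_state()); print(env.nose_length)
for n in("top","side"):
    c=optics.read_camera(n); cv2.imwrite(f"pics/{n}0.png",c["image"][:,:,::-1]); np.savez(f"{n}0.npz",**c); print(n,c["mtx"].round(1).tolist(),c["pose"].round(3).tolist())
E
```

```text
pics
{'t': 0.0, 'joint_positions': array([ 1.03499748e+00,  2.76605240e-01,  1.50614494e+00, -7.06812934e-06,
        1.36068940e+00, -1.20993423e-01]), 'dq': array([-4.86184893e-04, -1.42823511e-05,  1.04394972e-03, -3.36468704e-04,
        2.31967615e-03,  8.36579672e-04]), 'tau': array([-1.33890262e-03, -4.16776371e+01, -2.45799816e+01, -2.56282556e-04,
        1.14843503e-02,  1.53212994e-05]), 'position': array([0.23147604, 0.52579831, 0.24442914]), 'orientation': array([ 2.05918158e-01,  9.78568781e-01, -8.75228138e-04, -2.94569063e-04]), 'ft_force': array([-0.54538201, -0.14578979, -0.13076905]), 'moment': array([-0.0068674 ,  0.02196302, -0.01723058]), 'grip_force': 0.0, 'width': 0.08523668519197519}
0.014
top [[391.1, 0.0, 257.3], [0.0, 391.1, 188.8], [0.0, 0.0, 1.0]] [[0.009, -0.994, 0.105, 0.486], [-1.0, -0.011, -0.018, 0.002], [0.019, -0.105, -0.994, 1.092], [0.0, 0.0, 0.0, 1.0]]
side [[455.8, 0.0, 258.6], [0.0, 455.8, 182.5], [0.0, 0.0, 1.0]] [[-0.968, 0.213, -0.135, 0.789], [0.252, 0.79, -0.558, 0.841], [-0.012, -0.575, -0.818, 1.273], [0.0, 0.0, 0.0, 1.0]]
```

View pics/top0.png

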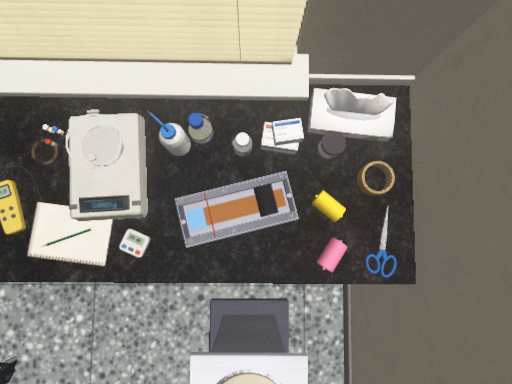

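View pics/side0.png

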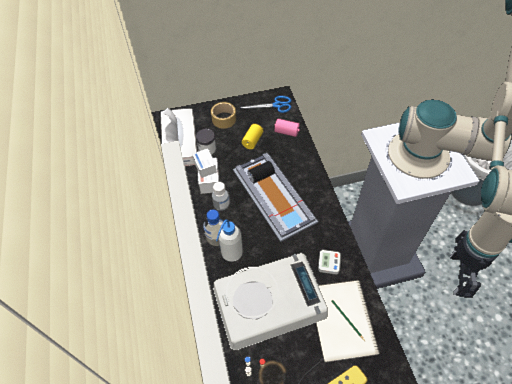

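The roller is the black cylinder inside the fixture, at about (265,200) in the top view. The red line is at about (210,215) with the blue paper to its left. The yellow (329,206) and pink (333,255) cylinders are the look-alikes. I'll confirm this in an enlarged crop.

```bash
python3 - <<'E'
import cv2
a=cv2.imread("pics/top0.png")[165:255,165:305]
cv2.imwrite("pics/topc.png",cv2.resize(a,None,fx=5.5,fy=5.5,interpolation=cv2.INTER_CUBIC))
E
```

```text
(no output)
```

View pics/topc.png

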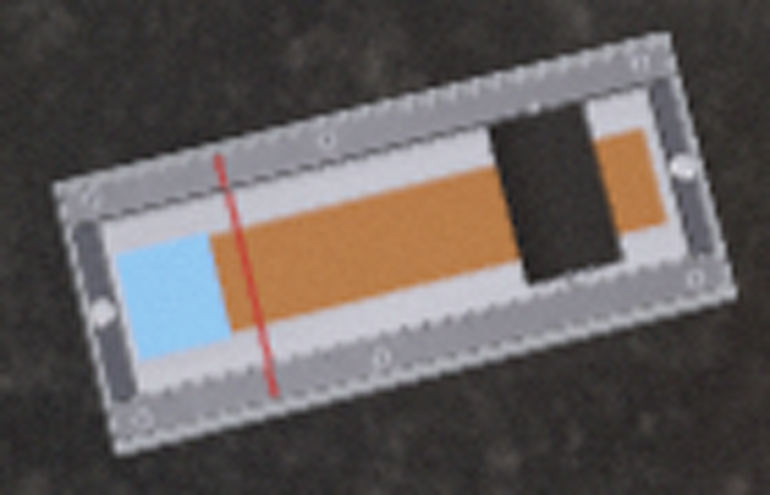

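The crop shows the dark roller at crop pixels (490-621, 103-284). The red line runs from (218,155) to (275,397) on the rail tops, and the blue paper is past it on the left. The roller fits the description because it is dark and lies on the panel.

```bash
cat > h.py <<'E'
import numpy as np
def ray(uv,c,z):
    uv=np.atleast_2d(np.array(uv,float)); P=c["pose"]; d=np.c_[uv,np.ones(len(uv))]@np.linalg.inv(c["mtx"]).T@P[:3,:3].T
    o=P[:3,3]; return o+d*((z-o[2])/d[:,2])[:,None]
E
python3 - <<'E'
from h import *
c=np.load("top0.npz"); f=lambda p:165+(np.array(p,float)+.5)/5.5-.5
fc=ray(f([(53,185),(668,35),(737,298),(120,455)]),c,.03); print("fix",fc.round(4).tolist(), np.linalg.norm(np.diff(fc,axis=0),axis=1))
L=ray(f([(218,155),(275,397)]),c,.03); print("line",L.round(4).tolist(),np.linalg.norm(L[1]-L[0]))
R=ray(f([(490,127),(583,103),(621,262),(527,284)]),c,.041);print("rol",R.round(4).tolist(),np.linalg.norm(np.diff(R,axis=0),axis=1))
ang=lambda v:np.degrees(np.arctan2(v[1],v[0]))
y1=fc[0]-fc[1]; y2=fc[3]-fc[2]; print("y ang",ang(y1),ang(y2),"x ang of line",ang(L[0]-L[1]),"roller axle",ang(R[0]-R[3]),ang(R[1]-R[2]))
y=(y1+y2);y=y[:2]/np.linalg.norm(y[:2]); x=np.array([y[1],-y[0]])
m=fc.mean(0)[:2]; lm=L.mean(0)[:2]; rm=R.mean(0)[:2]
print("y",y,"x",x,"fixC",m,"lineC",lm,"expected",m+.075*y,"rol",rm,"rel",(rm-lm)@x,(rm-lm)@y)
E
```

```text
fix [[0.57, 0.2073, 0.03], [0.6482, -0.0965, 0.03], [0.5174, -0.1308, 0.03], [0.4384, 0.1707, 0.03]] [0.3137192  0.13519542 0.3116563 ]
line [[0.5857, 0.1264, 0.03], [0.4671, 0.0959, 0.03]] 0.12247851105716684
rol [[0.5998, -0.0079, 0.041], [0.6122, -0.0536, 0.041], [0.5342, -0.0726, 0.041], [0.523, -0.0267, 0.041]] [0.04733584 0.08034955 0.04722317]
y ang 104.44817344028911 104.69517986743641 x ang of line 14.430753871874444 roller axle 13.737559976792198 13.667590375354484
y [-0.25158407  0.96783545] x [0.96783545 0.25158407] fixC [0.54350137 0.03767101] lineC [0.52635851 0.11115337] expected [0.52463257 0.11025867] rol [ 0.56730347 -0.04020939] rel 0.001547523462481811 -0.15679535166910286
```

The fit checks out: the fixture measures 314x135 mm, the line is where it should be, and the roller is 80 mm long and about 157 mm before the line. I'll turn the tool so its x axis points along the push direction, half-close the fingers for a two-point push, and travel high to a spot behind the roller.

Request:
{"api": "arm_command", "payload": {"increments": [[[0,0,0],[0,0,0.041],0],[[0,0,0],[0,0,0.041],0],[[0,0,0],[0,0,0.041],0],[[0,0,0],[0,0,0.041],0],[[0,0,0],[0,0,0.041],0],[[0,0,0],[0,0,0.041],0],[[0,0,0],[0,0,0.041],0]]}}

```text
t: 0.8
position: [0.2316, 0.526, 0.2448]
orientation: [0.614, 0.789, -0.001, 0.0]
ft_force: [0.5, -0.8, -0.5]
width: 0.0427
grip_force: 0.0
```

Request:
{"api": "arm_command", "payload": {"increments": [[[-0.1,0.0268,0],[0,0,0],0],[[-0.1,0.0268,0],[0,0,0],0],[[-0.1,0.0268,0],[0,0,0],0],[[-0.1,0.0268,0],[0,0,0],0],[[-0.1,0.0268,0],[0,0,0],0],[[-0.1,0.0268,0],[0,0,0],0],[[-0.1,0.0268,0],[0,0,0],0],[[-0.1,0.0268,0],[0,0,0],0],[[-0.1,0.0268,0],[0,0,0],0]]}}

```text
t: 1.7
position: [0.416, 0.2005, 0.2451]
orientation: [0.612, 0.791, -0.0, -0.0]
ft_force: [1.8, -0.3, -0.3]
width: 0.0431
grip_force: 0.0
```

Request:
{"api": "arm_command", "payload": {"increments": [[[-0.1,0.0268,0],[0,0,0],0],[[-0.1,0.0268,0],[0,0,0],0],[[-0.1,0.0268,0],[0,0,0],0],[[-0.1,0.0268,0],[0,0,0],0],[[-0.1,0.0268,0],[0,0,0],0],[[-0.1,0.0268,0],[0,0,0],0],[[-0.1,0.0268,0],[0,0,0],0],[[-0.1,0.0268,0],[0,0,0],0],[[0,0,0],[0,0,0],0],[[0,0,0],[0,0,0],0]]}}

```text
t: 2.7
position: [0.5789, -0.0866, 0.2443]
orientation: [0.612, 0.791, -0.0, -0.001]
ft_force: [-0.3, 1.0, -0.2]
width: 0.0426
grip_force: 0.0
```

```bash
python3 - <<'E'
from cell import sensors, optics
from h import *
import cv2
from scipy.spatial.transform import Rotation as R
s=sensors.read_state(); print(s["t"],s["position"],s["width"]); M=R.from_quat(s["orientation"]).as_matrix(); print(M.round(3))
d=s["position"][:2]-[.5255,.1107]; print("line frame",d@[.9678,.2516],d@[-.2516,.9678], "tool x ang",np.degrees(np.arctan2(M[1,0],M[0,0])))
c=optics.read_camera("wrist"); cv2.imwrite("pics/w1.png",c["image"][:,:,::-1]); np.savez("w1.npz",**c)
E
```

```text
2.7 [ 0.57893894 -0.08657672  0.2442855 ] 0.042618393805768824
[[-0.25   0.968 -0.002]
 [ 0.968  0.25   0.001]
 [ 0.002 -0.002 -1.   ]]
line frame 0.0020833829340938235 -0.2043696476545462 tool x ang 104.47084443102914
```

View pics/w1.png

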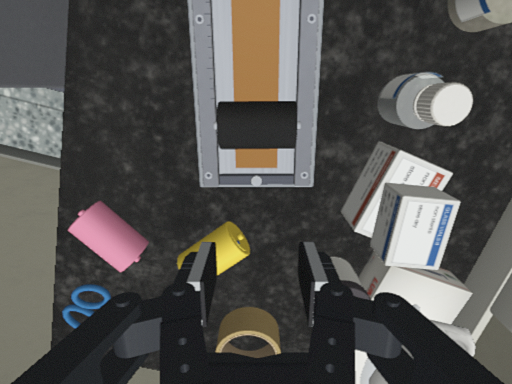

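The wrist view shows the roller at (217-297, 101-150), square between the rails. The fixture's rear corners are at (202,186) and (313,186), and the yellow roller is at (213,248).

```bash
python3 - <<'E'
from h import *
c=np.load("w1.npz"); lf=lambda p:((p[:,:2]-[.5255,.1107])@np.array([[.9678,-.2516],[.2516,.9678]])).round(4).tolist()
print("roller mid-height corners",lf(ray([(217,101),(297,101),(297,150),(218,150)],c,.041)))
print("roller near top",lf(ray([(257,101),(257,150)],c,.050)))
print("fix rear",lf(ray([(200,187),(314,187)],c,.027)))
print("yellow",lf(ray([(178,260),(238,222),(250,245),(190,280)],c,.025)))
print(c["pose"][:3,3].round(3))
E
```

```text
roller mid-height corners [[-0.0381, -0.1334], [0.045, -0.1336], [0.047, -0.1849], [-0.0393, -0.1847]]
roller near top [[0.0035, -0.1332], [0.0034, -0.1831]]
fix rear [[-0.0644, -0.2314], [0.0707, -0.2317]]
yellow [[-0.0995, -0.3312], [-0.0205, -0.2776], [-0.0059, -0.3096], [-0.0862, -0.3615]]
[ 0.56  -0.007  0.373]
```

Request:
{"api": "arm_command", "payload": {"increments": [[[-0.012,0.003,0.082],[0,0,0],0],[[0,0,0.082],[0,0,0],0],[[0,0,0.082],[0,0,0],0],[[0,0,0.082],[0,0,0],0],[[0,0,0.082],[0,0,0],0],[[0,0,0.05],[0,0,0],0],[[0,0,0.03],[0,0,0],0],[[0,0,0],[0,0,0],0],[[0,0,0],[0,0,0],0]]}}

```text
t: 3.65
position: [0.5821, -0.0898, 0.0502]
orientation: [0.611, 0.791, 0.0, 0.001]
ft_force: [0.2, -0.2, 0.2]
width: 0.0425
grip_force: 0.0
```

```bash
python3 - <<'E'
from cell import optics
from h import *
import cv2
w=optics.read_camera("wrist"); s=optics.read_camera("side")
np.savez("w2.npz",**w)
a=w["image"]; b=cv2.resize(s["image"][140:245,220:330],(400,384),interpolation=cv2.INTER_CUBIC)
cv2.imwrite("pics/w2.png",cv2.resize(np.hstack([a,b]),(800,337))[:,:,::-1])
E
```

```text
(no output)
```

View pics/w2.png

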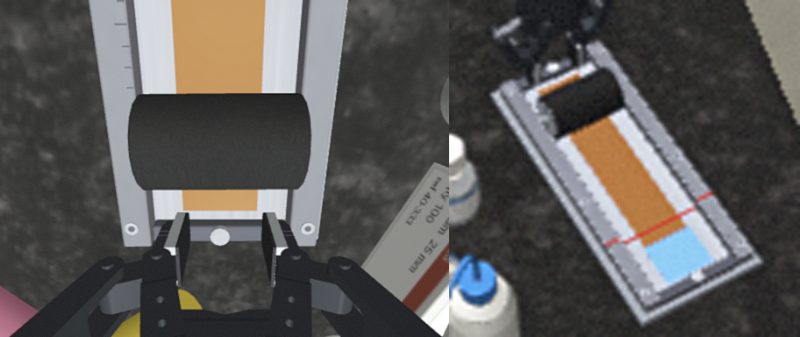

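The fingers, at about (183,220) and (267,220), straddle the centre just behind the roller and clear the end stop. The roller is square. I'll lower slightly and begin the slow push.

Request:
{"api": "arm_command", "payload": {"increments": [[[0,0,0.012],[0,0,0],0],[[0.003,0,0],[0,0,0],0],[[0.005,0,0],[0,0,0],0],[[0.005,0,0],[0,0,0],0],[[0.005,0,0],[0,0,0],0],[[0.005,0,0],[0,0,0],0],[[0.005,0,0],[0,0,0],0],[[0.005,0,0],[0,0,0],0],[[0.005,0,0],[0,0,0],0],[[0.005,0,0],[0,0,0],0],[[0.005,0,0],[0,0,0],0],[[0.005,0,0],[0,0,0],0]]}}

```text
t: 4.95
position: [0.5763, -0.0697, 0.0445]
orientation: [0.612, 0.791, 0.0, 0.0]
ft_force: [0.1, -1.3, 0.2]
width: 0.0427
grip_force: 0.2
```

Request:
{"api": "arm_command", "payload": {"increments": [[[0.006,0,0],[0,0,0],0],[[0.006,0,0],[0,0,0],0],[[0.006,0,0],[0,0,0],0],[[0.006,0,0],[0,0,0],0],[[0.006,0,0],[0,0,0],0],[[0.006,0,0],[0,0,0],0],[[0.006,0,0],[0,0,0],0],[[0.006,0,0],[0,0,0],0],[[0.006,0,0],[0,0,0],0],[[0.006,0,0],[0,0,0],0],[[0.006,0,0],[0,0,0],0],[[0.006,0,0],[0,0,0],0]]}}

```text
t: 6.15
position: [0.569, -0.0418, 0.0445]
orientation: [0.612, 0.791, 0.0, -0.0]
ft_force: [-0.4, -0.6, -0.4]
width: 0.0427
grip_force: 0.2
```

```bash
cat > look.py <<'E'
import sys
from cell import sensors, optics
from h import *
import cv2
n=sys.argv[1]
s=sensors.read_state(); d=s["position"][:2]-[.5255,.1107]; print(s["t"],"TCP lf",d@[.9678,.2516],d@[-.2516,.9678],s["position"][2],s["ft_force"].round(2))
w=optics.read_camera("wrist"); np.savez(n+".npz",**w); t=optics.read_camera("top"); np.savez(n+"t.npz",**t)
b=cv2.resize(t["image"][165:255,165:305],(288*512//288//1,384*512*90//140//384),interpolation=cv2.INTER_CUBIC)
cv2.imwrite(f"pics/{n}.png",cv2.resize(np.vstack([w["image"],b]),None,fx=.82,fy=.82)[:,:,::-1])
E
python3 look.py w3
```

```text
6.15 TCP lf 0.0037141088102709244 -0.1584853335042258 0.04449130486536532 [-0.39 -0.59 -0.4 ]
```

View pics/w3.png

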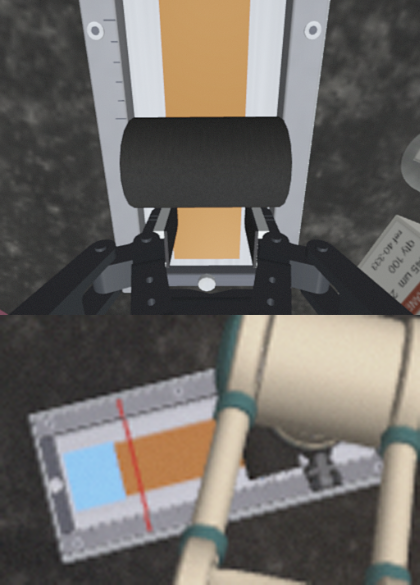

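Contact is made, with the roller square and centred on the strip (121-291 in the wrist view, strip centre 205). I'll continue at about 28 mm/s.

Request:
{"api": "arm_command", "payload": {"increments": [[[0.007,0,0],[0,0,0],0],[[0.007,0,0],[0,0,0],0],[[0.007,0,0],[0,0,0],0],[[0.007,0,0],[0,0,0],0],[[0.007,0,0],[0,0,0],0],[[0.007,0,0],[0,0,0],0],[[0.007,0,0],[0,0,0],0],[[0.007,0,0],[0,0,0],0],[[0.007,0,0],[0,0,0],0],[[0.007,0,0],[0,0,0],0],[[0.007,0,0],[0,0,0],0],[[0.007,0,0],[0,0,0],0]]}}

```text
t: 7.45
position: [0.5605, -0.0092, 0.0445]
orientation: [0.612, 0.791, 0.0, -0.0]
ft_force: [0.1, -0.1, 0.6]
width: 0.043
grip_force: 0.2
```

Request:
{"api": "arm_command", "payload": {"increments": [[[0.007,0,0],[0,0,0],0],[[0.007,0,0],[0,0,0],0],[[0.007,0,0],[0,0,0],0],[[0.007,0,0],[0,0,0],0],[[0.007,0,0],[0,0,0],0],[[0.007,0,0],[0,0,0],0],[[0.007,0,0],[0,0,0],0],[[0.007,0,0],[0,0,0],0],[[0.007,0,0],[0,0,0],0],[[0.007,0,0],[0,0,0],0],[[0.007,0,0],[0,0,0],0],[[0.006,0,0],[0,0,0],0]]}}

```text
t: 8.65
position: [0.5521, 0.023, 0.0445]
orientation: [0.612, 0.791, 0.0, -0.0]
ft_force: [-0.4, -0.9, -0.1]
width: 0.0427
grip_force: 0.2
```

Request:
{"api": "arm_command", "payload": {"increments": [[[0.006,0,0],[0,0,0],0],[[0.006,0,0],[0,0,0],0],[[0.006,0,0],[0,0,0],0],[[0.006,0,0],[0,0,0],0],[[0.005,0,0],[0,0,0],0],[[0.005,0,0],[0,0,0],0],[[0.004,0,0],[0,0,0],0],[[0.004,0,0],[0,0,0],0],[[0.003,0,0],[0,0,0],0],[[0.002,0,0],[0,0,0],0],[[0,0,0],[0,0,0],0],[[0,0,0],[0,0,0],0]]}}

```text
t: 9.85
position: [0.5475, 0.0409, 0.0445]
orientation: [0.612, 0.791, 0.0, -0.0]
ft_force: [-0.3, -0.4, -0.2]
width: 0.0429
grip_force: 0.0
```

```bash
python3 look.py w4
```

```text
9.85 TCP lf 0.0036993338565514833 -0.0730380210469256 0.044490223130368566 [-0.32 -0.41 -0.2 ]
```

View pics/w4.png

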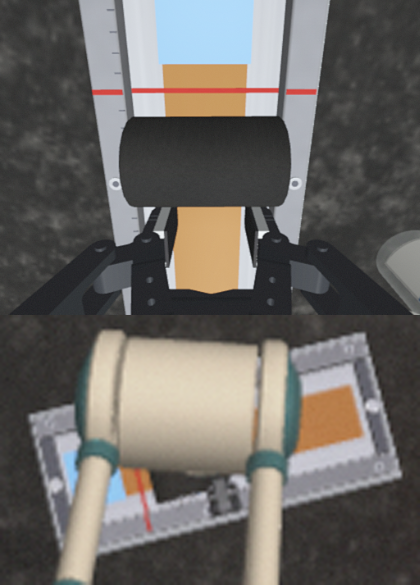

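The roller (120-291, 116-208) is about square. The red line is at row 92 and the blue paper starts at row 64. I'll compute the remaining distance from the tangent rays of the silhouette.

```bash
cat > meas.py <<'E'
import sys
from h import *
import cv2
c=np.load(sys.argv[1]+".npz"); im=c["image"].astype(int)
X=np.array([.9678,.2516,0]);Y=np.array([-.2516,.9678,0]);O=np.array([.5255,.1107,0])
red=(im[...,0]-np.maximum(im[...,1],im[...,2]))>80
red&=~((im[...,1]-im[...,2])>35)
rows,cols=np.nonzero(red); 
def line(sel,z):
    p=ray(np.c_[cols[sel],rows[sel]],c,z)-O; return np.c_[p@X,p@Y]
p=line((cols<140)|(cols>355),.030)
print("red n",len(p),"rail y L/R",np.median(p[p[:,0]<0,1]),np.median(p[p[:,0]>0,1]))
q=line((cols>170)&(cols<340),.016); ly=np.median(q[:,1]); print("red on panel y",ly)
g=cv2.GaussianBlur(im.max(2).astype(np.float32),(3,3),0)
for col in (175,215,250,285,330):
    k=g[:,col]; dark=k<85; r0=195; a=r0
    while dark[a]: a-=1
    b=r0
    while dark[b]: b+=1
    f=lambda i,j:i+(85-k[i])/(k[j]-k[i])*(j-i)
    e=[f(a+1,a),f(b-1,b)]
    o=c["pose"][:3,3]; ang=[]
    for v in e:
        d=ray([(col,v)],c,0)[0]-o; ang.append(np.arctan2(d@Y,-d[2]))
    m=np.mean(ang); h=o[2]-.041; y=(o-O)@Y+h*np.tan(m)
    R=h/np.cos(m)*np.sin(abs(ang[0]-ang[1])/2)
    print(col,np.round(e,1),"axle y",round(y,4),"to line",round(ly-y,4),"R",round(R,4))
E
python3 meas.py w4
```

```text
red n 360 rail y L/R -0.0007274466382135276 -0.0003889456561088555
red on panel y -0.0007513051253355565
175 [142.6 251.2] axle y -0.0375 to line 0.0368 R 0.0244
215 [142.2 280. ] axle y -0.0442 to line 0.0434 R 0.0311
250 [142.2 250.9] axle y -0.0374 to line 0.0366 R 0.0244
285 [141.9 250.5] axle y -0.0372 to line 0.0365 R 0.0244
330 [141.8 338.8] axle y -0.0574 to line 0.0567 R 0.0444
```

36.6 mm to go, with the radius and red line consistent with the given sizes. I'll push about 33 mm more with a slow-down, then measure again.

Request:
{"api": "arm_command", "payload": {"increments": [[[0.003,0,0],[0,0,0],0],[[0.006,0,0],[0,0,0],0],[[0.006,0,0],[0,0,0],0],[[0.006,0,0],[0,0,0],0],[[0.006,0,0],[0,0,0],0],[[0.006,0,0],[0,0,0],0],[[0.006,0,0],[0,0,0],0],[[0.006,0,0],[0,0,0],0],[[0.006,0,0],[0,0,0],0],[[0.006,0,0],[0,0,0],0],[[0.005,0,0],[0,0,0],0]]}}

```text
t: 11.05
position: [0.5412, 0.0651, 0.0445]
orientation: [0.612, 0.791, 0.0, -0.0]
ft_force: [-0.4, -0.8, -0.1]
width: 0.0427
grip_force: 0.2
```

Request:
{"api": "arm_command", "payload": {"increments": [[[0.005,0,0],[0,0,0],0],[[0.004,0,0],[0,0,0],0],[[0.004,0,0],[0,0,0],0],[[0.003,0,0],[0,0,0],0],[[0.002,0,0],[0,0,0],0],[[0.001,0,0],[0,0,0],0],[[0,0,0],[0,0,0],0],[[0,0,0],[0,0,0],0],[[0,0,0],[0,0,0],0]]}}

```text
t: 11.95
position: [0.5393, 0.0722, 0.0445]
orientation: [0.612, 0.791, 0.0, -0.0]
ft_force: [-0.3, 1.2, 0.4]
width: 0.0427
grip_force: 0.0
```

```bash
python3 look.py w5; python3 meas.py w5
```

```text
11.95 TCP lf 0.0037090693500840964 -0.04069405269793708 0.04448584883108296 [-0.25  1.21  0.41]
red n 228 rail y L/R -0.0003834170830760344 -0.00048618398528178596
red on panel y nan
175 [143.8 251. ] axle y -0.0054 to line nan R 0.0241
215 [143.7 280. ] axle y -0.0122 to line nan R 0.0308
250 [143.7 250.5] axle y -0.0053 to line nan R 0.024
285 [143.5 250.2] axle y -0.0052 to line nan R 0.024
330 [143.  338.7] axle y -0.0254 to line nan R 0.0441
  return _methods._mean(a, axis=axis, dtype=dtype,
  ret = ret.dtype.type(ret / rcount)
```

Request:
{"api": "arm_command", "payload": {"increments": [[[0.001,0,0],[0,0,0],0],[[0.002,0,0],[0,0,0],0],[[0.002,0,0],[0,0,0],0],[[0.002,0,0],[0,0,0],0],[[0.002,0,0],[0,0,0],0],[[0.001,0,0],[0,0,0],0],[[0.001,0,0],[0,0,0],0],[[0,0,0],[0,0,0],0],[[0,0,0],[0,0,0],0],[[0,0,0],[0,0,0],0]]}}

```text
t: 13.05
position: [0.5382, 0.0766, 0.0445]
orientation: [0.612, 0.791, 0.0, -0.0]
ft_force: [0.3, -0.2, 0.0]
width: 0.0427
grip_force: 0.0
```

```bash
python3 look.py w6; python3 meas.py w6 2>/dev/null
```

```text
13.05 TCP lf 0.0036953787080333824 -0.03623755075892973 0.04448898214951 [ 0.25 -0.17  0.04]
red n 193 rail y L/R -0.0007927660422739594 -0.0006299471757615912
red on panel y nan
175 [143.1 252.1] axle y -0.0011 to line nan R 0.0245
215 [142.9 280. ] axle y -0.0075 to line nan R 0.031
250 [142.9 251.3] axle y -0.0009 to line nan R 0.0244
285 [142.7 251.3] axle y -0.0008 to line nan R 0.0244
330 [142.3 338.7] axle y -0.0208 to line nan R 0.0443
```

View pics/w6.png

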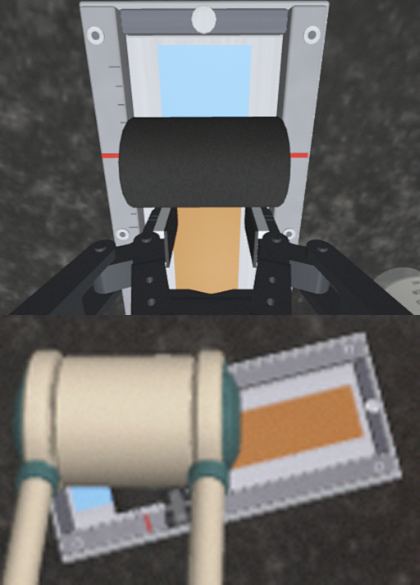

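The axle is at y = -0.9 mm and the line at -0.7 mm, so it is on target, and the red marks line up with the axle ends (row 156). I'll back straight off, lift clear, and check.

Request:
{"api": "arm_command", "payload": {"increments": [[[-0.01,0,0],[0,0,0],0],[[-0.03,0,0],[0,0,0],0],[[-0.06,0,0],[0,0,0],0],[[-0.05,0,-0.06],[0,0,0],0],[[-0.05,0,-0.1],[0,0,0],0],[[-0.1,0,-0.07],[0,0,0],0],[[-0.1,0,-0.07],[0,0,0],0],[[-0.08,0,-0.07],[0,0,0],0],[[0,0,0],[0,0,0],0],[[0,0,0],[0,0,0],0]]}}

```text
t: 14.15
position: [0.5865, -0.1106, 0.1928]
orientation: [0.613, 0.79, 0.0, 0.0]
ft_force: [-0.3, 0.2, -0.7]
width: 0.0425
grip_force: 0.0
```

```bash
python3 look.py w7; python3 - <<'E'
import cv2, numpy as np
from cell import optics
t=np.load("w7t.npz")["image"][165:255,165:305]; w=np.load("w7.npz")["image"]
s=optics.read_camera("side")["image"][140:245,220:330]
h=lambda a:cv2.resize(a,(int(a.shape[1]*300/a.shape[0]),300),interpolation=cv2.INTER_CUBIC)
cv2.imwrite("pics/w7b.png",np.hstack([h(t),h(s)])[:,:,::-1])
E
```

```text
14.15 TCP lf 0.0033631432347403906 -0.22957258260786823 0.1927703835383343 [-0.34  0.19 -0.67]
```

View pics/w7b.png

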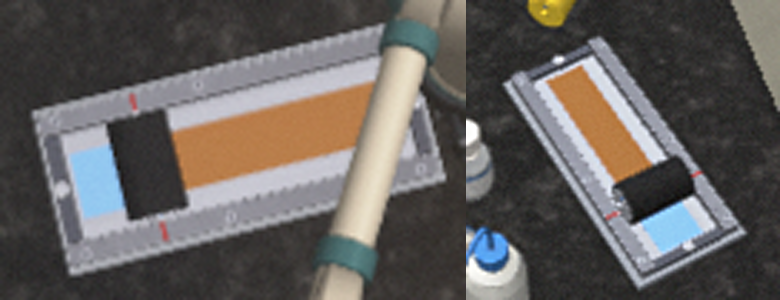

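In the top crop the roller's centre (147,164) lies on the line between the red marks (133,101) and (165,231), allowing for about 1 mm of parallax. It is parallel to the line and clear of the paper overlap limit. The robot is clear, so I'm handing in.

```bash
python3 -c "
from cell import close_job
print(close_job())"
```

```text
the job is handed in; nothing more can be done
None
```

The roller was rolled slowly along the strip to the red line and left at rest there, square, with its axle within about 1 mm of the line by my camera measurements; the job was handed in at about 14 s with the arm clear and nothing else touched.

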